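Slide the biscuit well's cover open into its catch

TASK

Open the biscuit well on the coffee bar: with the fingertips, push the sliding cover along its rails by its end face until the spring pin on its side clicks over the first ridge of the steel clip on the rail and drops into the notch between the two ridges. Do not run the cover on past the clip, do not lift the pin, leave the mug, jar and spoon alone, and take your hand away with the cover resting in the notch.

Things in the scene. Friction and masses are not known exactly. Their poses are not given: they have to be found in the camera images.
- well: fixed steel box 210 x 390 x 100 mm high with two black rails along its top edges (tops 100 mm above the counter, 20 mm wide, along its y). Origin: centre of its underside; z up. Open compartment at y -175 to -40 mm; the rest is a flat deck 2 mm below the rail tops, as is the -y end wall. Turned up to 0.3 rad about the vertical.
- cover (a joint): travel (m) of the sliding aluminium cover, 0 to 0.225, growing towards the well's +y, the way to push. A low block 168 mm across the rails, 130 mm along, top 37 mm above the rails; cannot lift or turn. At 0 its centre is at the well's y = -105 mm. Drags with 1 N; climbing either ridge takes 5 to 9 N, then the push dips suddenly as it snaps some mm ahead of the finger into the notch.
- cover_end (a point): centre of the cover's flat upright end face on its -y side, the face to push; the face is 168 mm wide and 36 mm tall (this point is 19 mm above the rail tops). It moves with the cover; its axes are the well's axes.
- cover_mark (a point): point of the cover directly under the pin's centre line, at rail-top height; moves with the cover. The pin is in a black bracket at the middle of the cover's +x side, above the +x rail. Axes as the well's.
- pin (a joint): height of the spring-loaded upright steel pin in the cover's bracket, in m: 0 resting low over the plain rail, about 0.002 to 0.003 on top of a ridge, under 0.0006 seated in the notch. Spring pushes it down with about 9 N. Its black knob, 16 mm wide, stands 56 mm above the rail tops.
- clip_mid (a point): middle of the notch of the steel clip on the +x rail, at rail-top height, between two rounded cross ridges 3 mm high with crests 6.5 mm either side along y. The clip is 44 mm long with a plate hanging down the rail's outer side; fixed, 25 to 85 mm to +y of the well's centre. Axes as the well's. Seated: cover_mark level with this point along y.
- mug: bystander: white mug, 80 mm wide, 85 mm tall, standing loose beyond the well; origin at the centre of its underside
- jar: bystander: amber jar with white cap, 70 mm wide, 120 mm tall, standing loose beyond the well; origin at the centre of its underside
- spoon: bystander: spoon 160 mm long lying loose on the counter on the robot's side of the well; origin at the middle of its underside

How it is judged:
By the outcome, as a careful person would: the job done as asked, in the order asked, and still so for the second after the job is handed in, with the robot touching nothing.
It also fails if it takes over 48 s, if anything falls off the work surface, if the arm or the gripper's body presses on something with over 40 N, if the wrist force passes 120 N, or if a joint passes its speed limit or range.

ROBOT

A 6-joint arm with a two-finger parallel gripper is mounted at the origin on the work surface. World frame = base frame: x ahead of the robot, y to its left, z up, the work surface at z = 0. Lengths are in mm, angles in rad, forces in N, time in s.
With the tool pointing down it reaches from about 300 to 775 mm from the base axis. Payload 14.6 kg.
Tool frame: the origin (TCP) lies on the centre line of the jaws, within the pads' length; the fingertips stand 19 mm ahead of it and the grasp point (between the pads) is the TCP (bot.tip_reach is the distance from the TCP to the fingertips, in mm); z points along the fingers, y is the line along which they close (so a half turn about z gives the same grasp; the last joint's range is limited). The gripper opens to 85 mm and grips with 20 to 120 N. Pads are 22 mm wide; open, the fingers measure 114 mm over their backs; the gripper's body (76 mm by 85 mm) begins 54 mm behind the grasp point. The pads swing forward as they close: fully open they stand 13 mm farther back than shut.
Start: joints at [-1.247, 0.3, 1.521, -0, 1.321, -0.067], TCP at [209.503, -508.525, 250.281] pointing down, gripper open.
Joint ranges: [-3.03, 3.03], [-0.79, 2.21], [0.23, 2.52], [-1.04, 4.18], [0, 3.07], [-2.55, 2.55]. Speed limits (rad/s): [2.22, 2.22, 2.57, 3.14, 3.14, 3.14].

INTERFACE

Orientations are given as a unit quaternion [w, x, y, z].
In Python, from rig import bot gives the robot as it stands. Calls block until the motion is done:
- bot.move_to(position, orientation): joint-space move of the TCP to a pose.
- bot.servo_line(position, attitude=None, speed=150, until_force=None): straight line of the TCP; attitude=None keeps the orientation; speed is the mean speed in mm/s. With until_force (N) it stops when the force on the tool has changed by that much, and returns True; else False.
- bot.move_joints(angles): joint-space move.
- bot.move_gripper(opening, grip_force=None): finger opening in mm; grip_force is the grip in N (None keeps the last); returns when the fingers have stopped.
- bot.dwell(seconds).
- bot.ik(position, orientation): joint angles nearest the present ones, or None.
- bot.read_state(): the state.
- bot.read_camera(name): name is "side" or "top" or "wrist"; returns a dict with "image" (420x560x3 uint8, blue, green, red), "depth" (420x560 float32, mm along the optical axis (not along the pixel's ray), 0 where there is no reading), "fovy" (degrees; the focal length in pixels is half the picture's height over the tangent of half this angle, whatever the lens; pixels are square), "cx", "cy" (the principal point, pixels), "eye" and "attitude" of the camera in the world; the wrist camera has in their place "mount" (4x4, takes a point from camera to tool coordinates, whose origin is the TCP and whose axes are the flange's). Camera axes: x right, y down, z forward; pixel columns grow to the right and rows downward; lengths in mm; the calibration is good to about 2 mm. A picture is of the moment at which its call begins: read the wrist's pose just before it.
A pose or a line that the arm cannot do raises bot.MotionError and nothing moves.
- bot.finish_job(): hands the job in; it is judged then, once.
The state is a dict: "clock": time; "joint_positions": joint angles; "qvel": joint speeds; "effort": joint torques, N m; "ee_pos": TCP position; "tool_rot": TCP orientation; "ft_force": force on the tool from outside, world axes, zero at the start; "moment": the same for the moment, N m; "grip_width": finger opening in mm; "grip_force": force on a finger pad.
Only numpy, scipy, OpenCV 4.12 (cv2) and the standard library are available. Lean on these libraries where they do the work, as an engineer would, in place of code of your own. Each camera call takes 0.05 s, during which the arm holds its last target. There are 200 camera calls.

## Working session

There is one attempt and no reset: what is moved stays moved. The work goes in short steps, each a Python script; the robot and the scene stay as the last script left them, time stands still between calls to the robot, and variables do not carry over. Pictures are saved under pics/ and viewed, at most 10 in all, crops included, and the job is handed in when it is done.

```bash
mkdir -p pics; cat > h.py <<'E'
import numpy as np,cv2
from rig import bot
from scipy.spatial.transform import Rotation as R
def rot(q): return R.from_quat([q[1],q[2],q[3],q[0]]).as_matrix()
def frame(c,s=None):
    if 'eye' in c:
        a=np.array(c['attitude']); A=a if a.shape==(3,3) else rot(a)
        return A,np.array(c['eye'])
    M=np.array(c['mount']); A=rot(s['tool_rot'])
    return A@M[:3,:3],A@M[:3,3]+np.array(s['ee_pos'])
def rays(c,s=None):
    A,e=frame(c,s); f=210/np.tan(np.radians(c['fovy'])/2)
    v,u=np.mgrid[:420,:560]
    d=np.stack([(u-c['cx'])/f,(v-c['cy'])/f,np.ones_like(u,float)],-1)
    return d@A.T,e
def cloud(c,s=None):
    d,e=rays(c,s); return d*c['depth'][...,None]+e
def onplane(c,u,v,z,s=None):
    A,e=frame(c,s); f=210/np.tan(np.radians(c['fovy'])/2)
    d=A@np.array([(u-c['cx'])/f,(v-c['cy'])/f,1]); return e+d*(z-e[2])/d[2]
E
python3 - <<'E'
from h import *
import pickle
s=bot.read_state();print(s['clock'],s['tool_rot'])
for n in ('top','side'):
    c=bot.read_camera(n);pickle.dump(c,open(n+'.pkl','wb'));cv2.imwrite(f'pics/{n}.png',c['image'])
    print(n,c['fovy'],c['cx'],c['cy'],c['eye'],c['attitude'],(c['depth']>0).mean())
    P=cloud(c); print([P[v,u].round() for u,v in((280,210),(100,300),(400,150))])
E
```

```text
0.0 [-6.10965950e-04  9.80964452e-01  1.94186410e-01 -9.59545265e-05]
top 54.43585812659189 278.06313723239583 204.10458372956768 [498.89656383   5.90748614 773.95977953] [ 0.03115083 -0.69647227  0.71604211 -0.03520932] 0.9961394557823129
[array([553.,  -2.,  97.]), array([401., 337.,  -3.]), array([ 649., -208.,   96.])]
side 55.941650825230575 284.72627118678037 213.30352340159283 [385.48612687 622.03020173 457.70522353] [ 0.07463042 -0.12793241  0.8542891  -0.49825067] 0.996109693877551
[array([584.,   5.,  98.]), array([833., 227.,   2.]), array([ 385., -667.,   -0.])]
```

View pics/top.png

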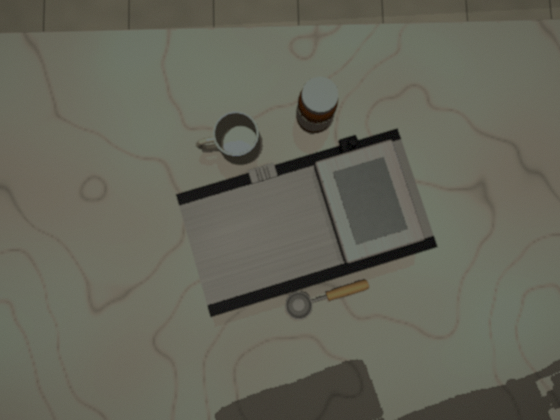

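View pics/side.png

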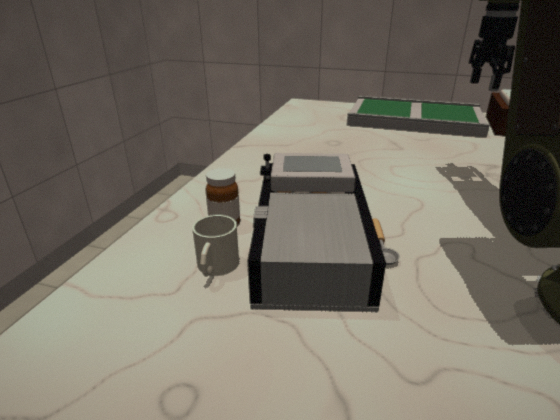

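Top view: the well's rail corners are about (178,197), (397,130), (436,244) and (211,315). The clip is near (262,173), the pin near (348,143), and the cover's push side faces image right (world -y).

```bash
python3 - <<'E'
from h import *
import pickle
c=pickle.load(open('top.pkl','rb'))
C=[onplane(c,u,v,100)[:2] for u,v in((178,195),(397,130),(436,244),(211,315))]
print(np.round(C,1)); print([round(np.linalg.norm(C[i]-C[i-1]),1) for i in range(4)])
yd=(C[0]-C[1]+C[3]-C[2]);xd=C[0]+C[1]-C[2]-C[3]
print('yaw from y',np.arctan2(-yd[0],yd[1]),'from x',np.arctan2(xd[1],xd[0]),'ctr',np.mean(C,0))
P=cloud(c); yaw=np.arctan2(-yd[0],yd[1]); ct=np.mean(C,0)
L=(P[...,:2]-ct)@np.array([[np.cos(yaw),-np.sin(yaw)],[np.sin(yaw),np.cos(yaw)]])
m=(P[...,2]>128)&(P[...,2]<145)&(abs(L).max(-1)<210)
r=cv2.minAreaRect(P[...,:2][m].astype(np.float32));print('covertop',r,np.median(P[...,2][m]),np.percentile(L[m],[1,99],axis=0))
k=(P[...,2]>145)&(abs(L).max(-1)<120+0*P[...,2]);print('knob',k.sum(),L[k].mean(0) if k.any() else 0)
for u,v in((262,173),):
    p=onplane(c,u,v,102)[:2];print('clip',p,(p-ct)@np.array([[np.cos(yaw),-np.sin(yaw)],[np.sin(yaw),np.cos(yaw)]]))
a=cv2.resize(c['image'][110:220,160:290],None,fx=6,fy=5.4545,interpolation=cv2.INTER_CUBIC)
cv2.imwrite('pics/clip.png',cv2.convertScaleAbs(c['image'][120:210,225:365],alpha=1.6) if 0 else cv2.resize(cv2.convertScaleAbs(c['image'][125:195,235:375],alpha=1.7),None,fx=5.5,fy=5.5,interpolation=cv2.INTER_CUBIC))
E
```

```text
[[ 582.   166.7]
 [ 682.4 -203.2]
 [ 489.2 -256.8]
 [ 385.4  114.5]]
[np.float64(203.5), np.float64(383.3), np.float64(200.5), np.float64(385.5)]
yaw from y 0.2688740814848272 from x 0.26527906030906 ctr [534.77921391 -44.70096791]
covertop ((568.2789916992188, -141.1779022216797), (183.06100463867188, 130.48187255859375), 15.116190910339355) 136.06628329522823 [[ -82.86608677 -164.5699007 ]
 [  80.86148115  -37.69750057]]
knob 999 [-10.72288816  43.79225228]
clip [614.83295271  26.44064792] [96.07595192 47.31957375]
```

View pics/clip.png

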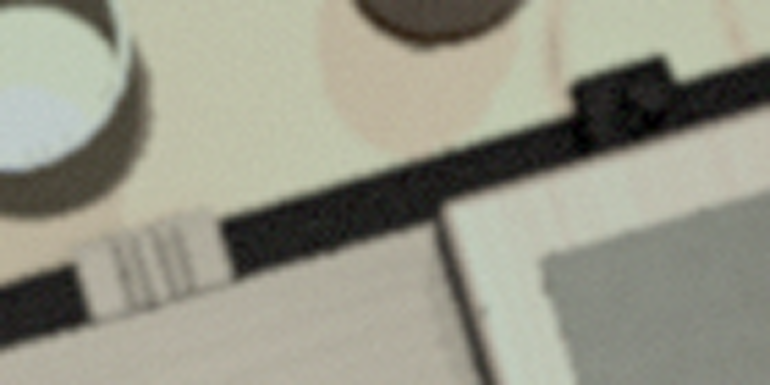

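The crop shows the clip's ridges centred near crop (155,265), which is about full-image (263,173). The pin bracket is near (348,143). The remaining cover travel is about 147 mm, and I'll find the notch by force.

```bash
cat >> h.py <<'E'
yaw=0.267; yd=np.array([-np.sin(yaw),np.cos(yaw)])
cov=np.array([568.3,-141.2]); face0=cov-65.5*yd
Z=131
def tcp(s,z=Z): # s: travel of pushing side, relative to face contact with 11 mm half pad
    p=face0+(s-11)*yd; return [p[0],p[1],z]
E
python3 - <<'E'
from h import *
print(bot.tip_reach,face0)
best=None
for a in(yaw+np.pi/2,yaw-np.pi/2):
    q=[0,np.cos(a/2),np.sin(a/2),0]; j=bot.ik(tcp(-30,190),q); print(a,j)
    if j is not None and (best is None or abs(j[5])<abs(best[1][5])): best=(q,j)
q=best[0]
bot.move_gripper(0); print(bot.tip_reach)
bot.move_to(tcp(-30,190),q); bot.servo_line(tcp(-30),speed=100)
s=bot.read_state();print(s['clock'],s['ee_pos'],s['ft_force'],s['grip_width'])
for i in range(5): bot.dwell(.05);print(np.round(bot.read_state()['ft_force'],2))
s=bot.read_state();c=bot.read_camera('side');cv2.imwrite('pics/s2.png',c['image'])
E
```

```text
19.0 [ 585.58144979 -204.37912229]
1.8377963267948965 [-4.45071427e-01  5.59846862e-01  1.29540400e+00 -4.44089210e-16
  1.28634179e+00 -7.12071427e-01]
-1.3037963267948967 [-4.45071427e-01  5.59846862e-01  1.29540400e+00 -4.44089210e-16
  1.28634179e+00  2.42952123e+00]
19.0
3.3333 [ 596.64946244 -244.11837342  131.62289161] [ 0.41238233 -0.28827273  0.43830581] 0.19466416446403698
[ 0.89 -1.11 -0.37]
[-0.11 -0.71 -0.32]
[-0.49 -0.48 -0.15]
[ 0.07  0.33 -0.29]
[ 0.13 -0.59  0.34]
```

View pics/s2.png

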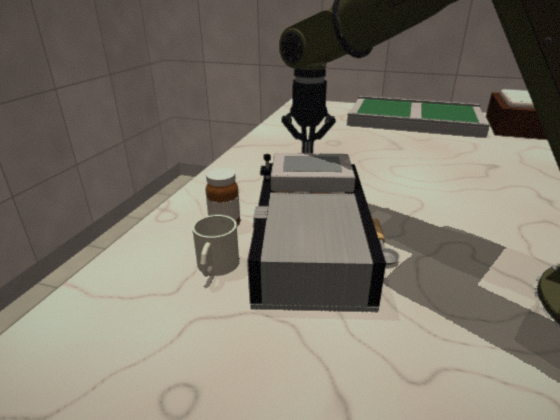

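The shut fingers are at about (308,145), centred behind the cover's end face and clear of the knob at (267,158). Now I'll push until 25 mm short of the notch.

```bash
python3 - <<'E'
from h import *
print(bot.servo_line(tcp(-4),speed=50,until_force=6))
print(bot.servo_line(tcp(122),speed=35,until_force=6))
bot.dwell(.1); s=bot.read_state();print(s['clock'],s['ee_pos'],tcp(122),s['ft_force'])
c=bot.read_camera('top'); cv2.imwrite('pics/t3.png',cv2.resize(cv2.convertScaleAbs(c['image'][90:230,200:400],alpha=1.6),None,fx=4,fy=4,interpolation=cv2.INTER_CUBIC))
E
```

```text
False
False
8.15 [556.28820666 -97.33009435 130.98906121] [np.float64(556.2953287739008), np.float64(-97.31221276080021), 131] [ 1.16798388 -0.71258308  0.05041391]
```

View pics/t3.png

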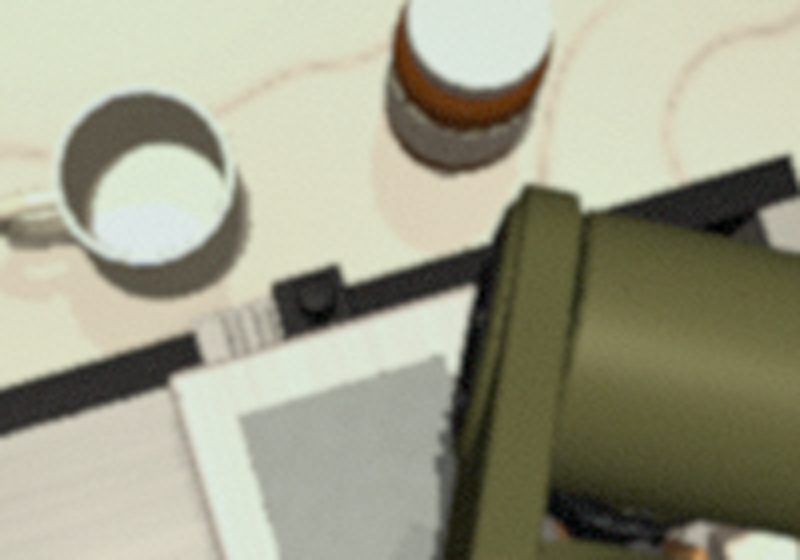

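The bracket and pin are at crop (315,297) and the clip centre at about (253,330), so roughly 29 mm remains. Next I'll push in fine steps and watch for the dip.

```bash
python3 - <<'E'
from h import *
def F(): 
    v=[]
    for _ in range(3): v.append(-(np.array(bot.read_state()['ft_force'])[:2]@yd)); bot.dwell(.02)
    return np.mean(v)
bot.servo_line(tcp(134),speed=25,until_force=6); print('c',bot.read_state()['clock'],F())
pk=0;log=[]
for s in np.arange(134.6,157,.6):
    bot.servo_line(tcp(s),speed=8); f=F(); log.append((round(s,1),round(f,1))); pk=max(pk,f)
    if pk>3.5 and f<pk-2.5 and f<2 or f>14: break
print(log,pk,bot.read_state()['clock'],bot.read_state()['ee_pos'])
c=bot.read_camera('top'); cv2.imwrite('pics/t4.png',cv2.resize(cv2.convertScaleAbs(c['image'][130:200,220:320],alpha=1.6),None,fx=7,fy=7,interpolation=cv2.INTER_CUBIC))
E
```

```text
c 8.8333 -0.17228757073077153
[(np.float64(134.6), np.float64(-0.1)), (np.float64(135.2), np.float64(-0.3)), (np.float64(135.8), np.float64(0.6)), (np.float64(136.4), np.float64(3.8)), (np.float64(137.0), np.float64(6.0)), (np.float64(137.6), np.float64(7.1)), (np.float64(138.2), np.float64(6.4)), (np.float64(138.8), np.float64(4.6)), (np.float64(139.4), np.float64(4.6)), (np.float64(140.0), np.float64(2.7)), (np.float64(140.6), np.float64(2.0))] 7.054456127819175 12.1833 [551.35195877 -79.23156106 131.00454274]
```

View pics/t4.png

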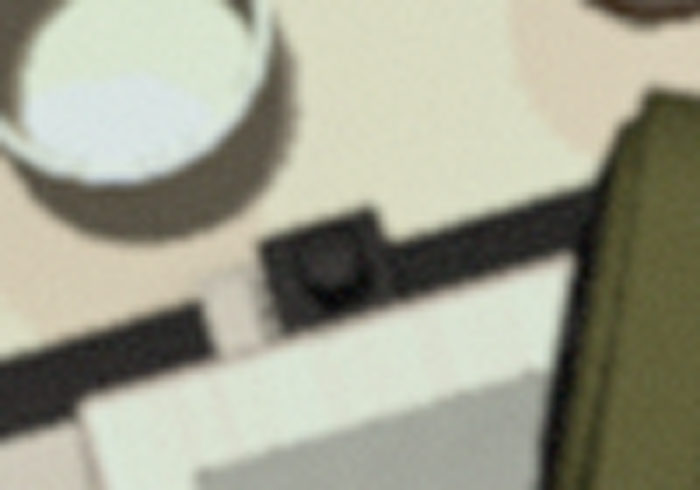

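The bracket is at about (320,268) and still short of the clip centre, and the force is falling gradually. The pin is nearing the first crest and hasn't snapped yet, so I'll keep going in finer steps.

```bash
python3 - <<'E'
from h import *
def F(): 
    v=[]
    for _ in range(4): v.append(-(np.array(bot.read_state()['ft_force'])[:2]@yd)); bot.dwell(.015)
    return np.mean(v)
log=[];lo=9
for s in np.arange(140.9,146,.3):
    bot.servo_line(tcp(s),speed=8); f=F(); log.append((float(round(s,1)),float(round(f,1)))); lo=min(lo,f)
    if f<0.7 or f>lo+2: break
f=[F() for _ in range(3)]
print(log,f,bot.read_state()['clock'])
c=bot.read_camera('top'); cv2.imwrite('pics/t5.png',cv2.resize(cv2.convertScaleAbs(c['image'][130:200,220:320],alpha=1.6),None,fx=7,fy=7,interpolation=cv2.INTER_CUBIC))
E
```

```text
[(140.9, 1.8), (141.2, 1.8), (141.5, 1.4), (141.8, 0.7)] [np.float64(1.2767807895022225), np.float64(1.1020590517338493), np.float64(0.6041393036845996)] 13.7
```

View pics/t5.png

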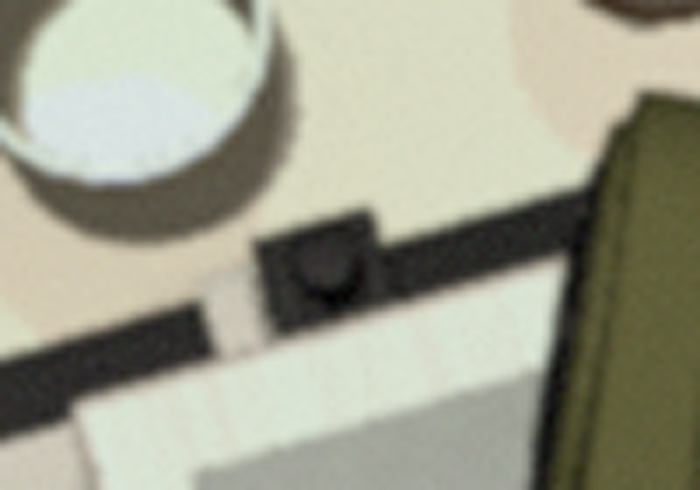

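The cover has only moved with the finger (about 1.3 mm against 1.2 mm), so the pin is still on the crest. I'll continue and also watch for an image jump.

```bash
python3 - <<'E'
from h import *
def F(): 
    v=[]
    for _ in range(6): v.append(-(np.array(bot.read_state()['ft_force'])[:2]@yd)); bot.dwell(.015)
    return np.mean(v)
def im(): return cv2.GaussianBlur(bot.read_camera('top')['image'][140:240,200:282],(3,3),0).astype(float)
log=[];p=im()
for s in np.arange(142.2,148,.4):
    bot.servo_line(tcp(s),speed=8); f=F(); n=im(); d=abs(n-p).mean(); p=n
    log.append((float(round(s,1)),float(round(f,1)),float(round(d,2))))
    if f<0.0 or f>3 or (len(log)>1 and d>log[0][2]*1.6): break
print(log,bot.read_state()['clock'])
c=bot.read_camera('top'); cv2.imwrite('pics/t6.png',cv2.resize(cv2.convertScaleAbs(c['image'][130:200,220:320],alpha=1.6),None,fx=7,fy=7,interpolation=cv2.INTER_CUBIC))
E
```

```text
[(142.2, 0.6, 0.53), (142.6, -0.2, 0.56)] 14.6
```

View pics/t6.png

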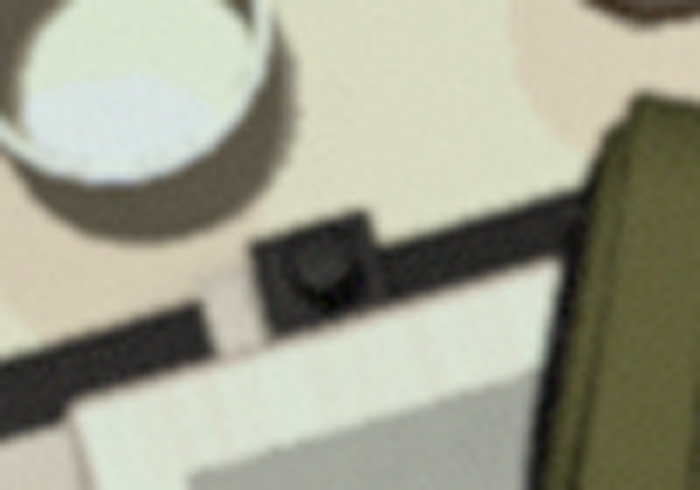

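The cover corner moved only about 1.2 mm, so I can't call this a snap. I'll continue with optical-flow tracking of the cover corners to measure its travel.

```bash
cat >> h.py <<'E'
def F(): 
    v=[]
    for _ in range(5): v.append(-(np.array(bot.read_state()['ft_force'])[:2]@yd)); bot.dwell(.012)
    return np.mean(v)
def gray(): return cv2.convertScaleAbs(cv2.cvtColor(bot.read_camera('top')['image'],cv2.COLOR_BGR2GRAY),alpha=1.6)
P0=np.float32([[229.6,187.9],[246.8,197],[255.7,164.3],[272,160.5],[259,178]]).reshape(-1,1,2)
def flow(a,b):
    p,st,_=cv2.calcOpticalFlowPyrLK(a,b,P0,None,winSize=(13,13)); d=(p-P0)[:,0]
    return np.median(d,0)@np.array([-.963,.27])*1.66
E
python3 - <<'E'
from h import *
a=gray(); cv2.imwrite('ref.png',a); log=[]
for s in np.arange(142.8,149,.4):
    bot.servo_line(tcp(s),speed=8); f=F(); m=flow(a,gray())
    log.append((float(round(s-142.6,1)),float(round(f,1)),float(round(m,2))))
    if m>s-142.6+2 or f>2.5: break
print(log,bot.read_state()['clock'])
E
```

```text
[(0.2, 0.1, 0.15), (0.6, 0.0, 3.51)] 15.3833
```

It snapped: the cover jumped about 3.5 mm for 0.6 mm of finger motion. Now I'll retreat and verify.

```bash
python3 - <<'E'
from h import *
a=cv2.imread('ref.png',0)
bot.dwell(.2); print('settled',flow(a,gray()),F())
bot.servo_line(tcp(110),speed=60); print('back',flow(a,gray()))
bot.servo_line(tcp(100,230),speed=120); bot.dwell(.3)
print(flow(a,gray()),bot.read_state()['clock'])
import pickle
c=bot.read_camera('top'); pickle.dump(c,open('end.pkl','wb'))
c0=pickle.load(open('top.pkl','rb'))
R2=np.array([[np.cos(yaw),-np.sin(yaw)],[np.sin(yaw),np.cos(yaw)]])
for k in(c0,c):
    P=cloud(k);L=(P[...,:2]-cov)@R2
    m=(P[...,2]>130)&(P[...,2]<142)&(abs(L[...,0])<60)&(L[...,1]<240)&(L[...,1]>-70); print('front edge',np.percentile(L[...,1][m],99.5))
    m=(P[...,2]>147)&(P[...,2]<165)&(abs(L[...,0]-94)<14)&(L[...,1]<170)&(L[...,1]>-20); print('knob',m.sum(),L[m].mean(0) if m.any() else 0)
print('clip',(onplane(c0,263.2,173.2,102)[:2]-cov)@R2)
A=cv2.convertScaleAbs(c['image'][130:200,220:320],alpha=1.6)
B=cv2.convertScaleAbs(bot.read_camera('side')['image'][150:250,220:320],alpha=1.4)
cv2.imwrite('pics/end.png',np.hstack([cv2.resize(A,(400,280),interpolation=2),cv2.resize(B,(280,280),interpolation=2)]))
E
```

```text
settled 6.065408386230469 0.14468642155361908
back 5.771654876403808
5.308321105041504 17.7583
front edge 64.62691541478642
knob 87 [86.79348425  0.79791277]
front edge 212.4804495594184
knob 82 [ 86.90593039 148.58517571]
clip [ 88.2125603  147.60863686]
```

View pics/end.png

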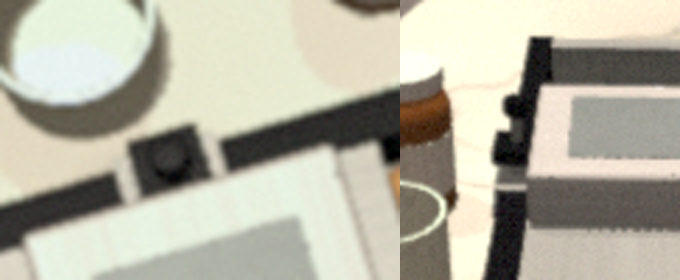

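The bracket at (170,160) sits centred between equal lengths of clip on both sides. The knob is at 148.6 mm along y and the clip at 147.6 mm, which agrees with the pin being in the notch. The hand is clear.

```bash
python3 -c "
from rig import bot
print(bot.read_state()['clock'],bot.finish_job())"
```

```text
the job is handed in; nothing more can be done
17.8583 None
```

The cover is open and resting in the notch (pin and clip agree to about 1 mm along y in the camera images), the hand is clear, and I handed the job in at 17.9 s; no verdict was returned.

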